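# Put the sample bottles away by length

## Robot

A 7-joint arm with a two-finger parallel gripper is mounted at the origin on the work surface. World frame = base frame: x ahead of the robot, y to its left, z up, the work surface at z = 0. Lengths are in m, angles in degrees, forces in N, time in s.
With the tool pointing down it reaches from about 0.4 to 0.875 m from the base axis. Payload 19.3 kg.
Tool frame: the origin (TCP) lies at the very end of the fingers, on their centre line; the grasp point (between the pads) lies bot.grasp_offset behind it (bot.grasp_offset is the distance from the TCP to the grasp point, in m); z points along the fingers, y is the line along which they close (so a half turn about z gives the same grasp; the last joint's range is limited). The gripper opens to 85 mm and grips with 20 to 120 N. Pads are 22 mm wide; open, the fingers measure 114 mm over their backs; the gripper's body (76 mm by 85 mm) begins 54 mm behind the grasp point. The pads swing forward as they close: fully open they stand 13 mm farther back than shut.
Start: joints at [70.921, 29.874, -2.08, 91.645, 1.215, 58.505, -6.463], TCP at [0.162, -0.604, 0.231] pointing down, gripper open.
Joint ranges: [-166.77, 166.77], [-17.47, 122.26], [-85.68, 81.53], [9.62, 139.38], [-72.42, 252.41], [9.2, 110.78], [-144.41, 144.41]. Speed limits (degrees/s): [108.29, 108.29, 136.94, 136.94, 172.46, 172.46, 172.46].

## Interface

Orientations are given as a 3x3 rotation matrix whose columns are the frame's x, y, z axes.
In Python, from rig import bot, viewer, ticket gives the robot as it stands. Calls block until the motion is done:
- bot.reach(position, orientation): joint-space move of the TCP to a pose.
- bot.move_straight(position, frame=None, rate=0.15): straight line of the TCP; frame=None keeps the orientation; rate is the mean speed in m/s.
- bot.move_j(angles): joint-space move.
- bot.let_go() and bot.grab(strength=None): open the fingers fully, or close them until they stop; strength is the grip in N (None keeps the last).
- bot.dwell(seconds).
- bot.solve_ik(position, orientation): joint angles nearest the present ones, or None.
- bot.get_state(): the state.
- viewer.camera(name): name is "scene" or "top" or "wrist"; returns a dict with "color" (400x640x3 uint8, red, green, blue), "vfov" (degrees; the focal length in pixels is half the picture's height over the tangent of half this angle, whatever the lens; pixels are square), "cx", "cy" (the principal point, pixels), "k1" (the pictures are not rectified: a ray, as slopes to the right and down, at radius r is drawn at 1 + k1 r^2 times it, then the intrinsics apply), "origin" and "rotation" of the camera in the world; the wrist camera has in their place "mount" (4x4, takes a point from camera to tool coordinates, whose origin is the TCP and whose axes are the flange's). Camera axes: x right, y down, z forward; pixel columns grow to the right and rows downward; lengths in m; the calibration is good to about 2 mm. A picture is of the moment at which its call begins: read the wrist's pose just before it. There is no depth.
A pose or a line that the arm cannot do raises bot.IKError and nothing moves.
- ticket.finish_job(): hands the job in; it is judged then, once.
The state is a dict: "time_s": time; "q": joint angles; "joint_velocities": joint speeds; "joint_efforts": joint torques, N m; "tcp_pos": TCP position; "orientation": TCP orientation; "ft_force": force on the tool from outside, world axes, zero at the start; "ft_torque": the same for the moment, N m; "grip_width": finger opening in m; "grip_force": force on a finger pad.
Only numpy, scipy, OpenCV 4.12 (cv2) and the standard library are available. Lean on these libraries where they do the work, as an engineer would, in place of code of your own. Each camera call takes 0.05 s, during which the arm holds its last target. There are 200 camera calls.

## Task

Three amber sample bottles lie loose on the bench between two teal racks. Lay each one down flat in a free lane of the rack that matches its length, so that both long bottles lie in the long rack and the short bottle lies beside the short one already in the short rack, cap facing either way. Leave the bottle that is already put away and the other things on the bench where they are.

Things in the scene. Friction and masses are not known exactly. Their poses are not given: they have to be found in the camera images.
- long_1: Flat-sided amber plastic bottle lying on its side: 36 x 36 mm section, 130 mm long over all, 140 g +-30 %. Origin: its centre, 18 mm above what it lies on. x runs along it to the blue cap (31 mm across, 20 mm long, at the +x end, 6 mm of thin neck below it); the flat-sided part spans x = -65 to +39 mm. Starts on the bench between the racks, cap roughly away from the robot.
- long_2: Flat-sided amber plastic bottle lying on its side: 36 x 36 mm section, 130 mm long over all, 140 g +-30 %. Origin: its centre, 18 mm above what it lies on. x runs along it to the blue cap (31 mm across, 20 mm long, at the +x end, 6 mm of thin neck below it); the flat-sided part spans x = -65 to +39 mm. Starts on the bench between the racks, cap roughly towards the robot.
- short_1: Flat-sided amber plastic bottle lying on its side: 36 x 36 mm section, 90 mm long over all, 100 g +-30 %. Origin: its centre, 18 mm above what it lies on. x runs along it to the blue cap (31 mm across, 20 mm long, at the +x end, 6 mm of thin neck below it); the flat-sided part spans x = -45 to +19 mm. Starts on the bench between the racks, cap roughly away from the robot.
- short_2: Flat-sided amber plastic bottle lying on its side: 36 x 36 mm section, 90 mm long over all, 100 g +-30 %. Origin: its centre, 18 mm above what it lies on. x runs along it to the blue cap (31 mm across, 20 mm long, at the +x end, 6 mm of thin neck below it); the flat-sided part spans x = -45 to +19 mm. Already put away, in lane b of the short rack; it stays there.
- long_rack: Fixed teal rack with pale floor for long bottles, turned under 15 degrees, left or right of the robot: two open lanes along its x, 146 x 50 mm inside, centres at y = +48 (a) and -48 mm (b). Floor 4 mm thick; lips 8 mm above the floor (12 above the bench). Outside 156 x 156 mm. Origin: centre of its underside, on the bench. Both lanes start empty.
- short_rack: Fixed teal rack with pale floor for short bottles, turned under 15 degrees, left or right of the robot: two open lanes along its x, 106 x 50 mm inside, centres at y = +48 (a) and -48 mm (b). Floor 4 mm thick; lips 8 mm above the floor (12 above the bench). Outside 116 x 156 mm. Origin: centre of its underside, on the bench. Lane a starts empty, lane b holds short_2.
- long_rack_lane_a (a point): Middle of the floor (top face) of the long rack's lane on its +y side; x along the lane. Empty.
- long_rack_lane_b (a point): Middle of the floor (top face) of the long rack's lane on its -y side; x along the lane. Empty.
- short_rack_lane_a (a point): Middle of the floor (top face) of the short rack's lane on its +y side; x along the lane. Empty.
- short_rack_lane_b (a point): Middle of the floor (top face) of the short rack's lane on its -y side; x along the lane. Holds short_2.
- tip_box: Bystander: yellow box with a pale green lid, 84 x 124 x 60 mm high, beyond the bottles. Origin: centre of its underside.
- beaker: Bystander: white plastic beaker, 72 mm across, 85 mm high, beyond the bottles. Origin: centre of its underside.
- ruler: Bystander: flat steel ruler, 30 x 200 x 4 mm, lying across, beyond the bottles. Origin: centre of its underside.
Things that resemble listed ones, but are neither listed nor needed, are in the scene too. What is shaped like the long_2 but purple is not meant.

How it is judged:
By the outcome, as a careful person would: the job done as asked, in the order asked, and still so for the second after the job is handed in, with the robot touching nothing.
It also fails if it takes over 51 s, if anything falls off the work surface, if the arm or the gripper's body presses on something with over 40 N, if the wrist force passes 120 N, or if a joint passes its speed limit or range.

## Working session

There is one attempt and no reset: what is moved stays moved. The work goes in short steps, each a Python script; the robot and the scene stay as the last script left them, time stands still between calls to the robot, and variables do not carry over. Pictures are saved under pics/ and viewed, at most 10 in all, crops included, and the job is handed in when it is done.

```bash
ls; mkdir -p pics; python3 - <<'E'
from rig import bot, viewer
import cv2
for n in ("top","scene"):
    c=viewer.camera(n); cv2.imwrite(f"pics/{n}0.png",c["color"][:,:,::-1]); print(n,{k:v for k,v in c.items() if k!="color"})
print(bot.grasp_offset, bot.get_state()["time_s"], bot.get_state()["orientation"])
E
```

```text
pics
top {'vfov': 42.3795642080931, 'cx': 317.635592053868, 'cy': 200.84074902623618, 'k1': -0.08296575514313378, 'origin': array([ 0.35320305, -0.01805171,  1.44899408]), 'rotation': array([[ 0.01955039, -0.98835294,  0.15091799],
       [-0.9995784 , -0.01608102,  0.02417492],
       [-0.02146644, -0.15132699, -0.98825064]])}
scene {'vfov': 48.428804189435965, 'cx': 325.19345314016624, 'cy': 199.5245422618541, 'k1': -0.10007130030685854, 'origin': array([ 1.13280942, -0.12979217,  0.8450822 ]), 'rotation': array([[ 0.23317341,  0.79225337, -0.56388364],
       [ 0.97243326, -0.19111835,  0.13359392],
       [-0.00192828, -0.57948975, -0.81497724]])}
0.0187 0.1 [[ 9.65678663e-01  2.59739467e-01 -3.59665613e-04]
 [ 2.59739696e-01 -9.65678203e-01  9.48166767e-04]
 [-1.01044912e-04 -1.00904385e-03 -9.99999486e-01]]
```

View pics/top0.png

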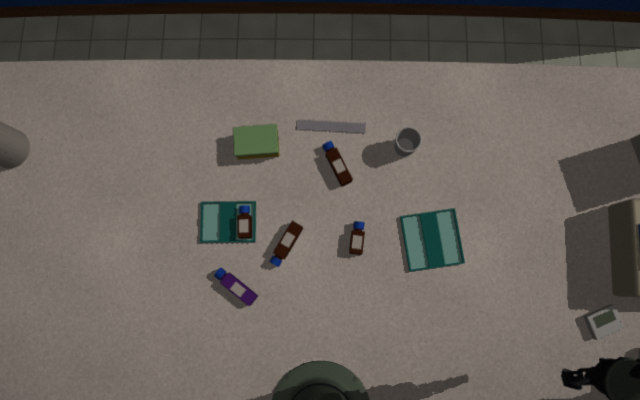

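View pics/scene0.png

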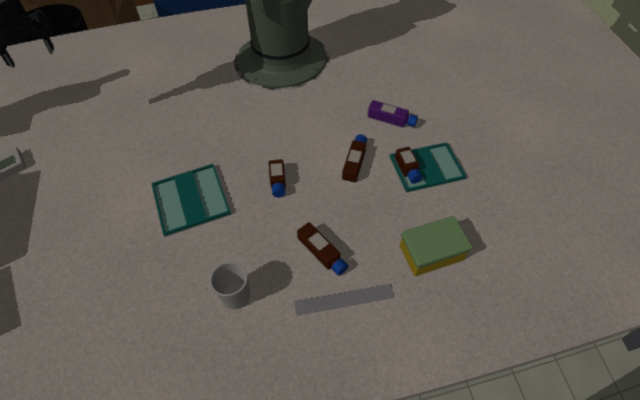

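The top view shows the long rack at (432,239), the short rack at (228,222) with its right lane holding short_2, and the purple decoy at (236,287). The loose bottles are long_1 (338,163), long_2 (287,243) and short_1 (357,238). The scene view shows the same layout. Next I'll measure them.

```bash
cat > h.py <<'E'
import numpy as np, cv2
from rig import bot, viewer, ticket
def cast(c, px, z, R=None, o=None):
    R = c["rotation"] if R is None else R; o = c["origin"] if o is None else o
    f = 200/np.tan(np.radians(c["vfov"]/2))
    K = np.array([[f,0,c["cx"]],[0,f,c["cy"]],[0,0,1.]])
    s = cv2.undistortPoints(np.asarray(px,float).reshape(-1,1,2), K, np.array([c["k1"],0,0,0,0])).reshape(-1,2)
    d = np.c_[s, np.ones(len(s))] @ R.T
    return (o + d*((z-o[2])/d[:,2])[:,None])[:,:2]
def masks(c):
    hsv = cv2.cvtColor(c["color"], cv2.COLOR_RGB2HSV); H,S,V = cv2.split(hsv)
    amber = ((H<14)|(H>174))&(S>150)&(V>20); blue=(H>105)&(H<122)&(S>150)&(V>50); teal=(H>76)&(H<98)&(S>60)&(V>30)
    return [m.astype(np.uint8) for m in (amber,blue,teal)]
def blobs(m, amin):
    n,l,s,ce = cv2.connectedComponentsWithStats(m)
    return [(np.argwhere(l==i)[:,::-1], ce[i]) for i in range(1,n) if s[i,4]>=amin]
def rect(c, pts, z, **k):
    # minimum rectangle of the pixel outlines (each pixel is taken with its half width shrunk to its centre, +1 px later)
    w = cast(c, pts, z, **k).astype(np.float32)
    (x,y),(a,b),t = cv2.minAreaRect(w*1000)
    if a<b: a,b,t = b,a,t+90
    return np.array([x,y])/1000, np.array([a,b]), (t+90)%180-90
def find(c, amin=60, **k):
    A,B,T = masks(c); out=[]
    caps = [(p,cast(c,ce[None],.018,**k)[0]) for p,ce in blobs(B,15)]
    for p,ce in blobs(cv2.morphologyEx(A,cv2.MORPH_CLOSE,np.ones((3,3),np.uint8)),amin):
        b = cast(c,ce[None],.018,**k)[0]
        near=[q for q in caps if np.linalg.norm(q[1]-b)<.085]
        if not near: continue
        q=min(near,key=lambda q:np.linalg.norm(q[1]-b))
        ctr,sz,t = rect(c,np.r_[p,q[0]],.018,**k); v=q[1]-b
        if np.cos(np.radians(t))*v[0]+np.sin(np.radians(t))*v[1]<0: t+=180
        out.append((ctr,sz,t))
    return out, T
E
python3 - <<'E'
from h import *
np.set_printoptions(precision=4,suppress=True)
for n in ("top","scene"):
    c=viewer.camera(n); o,T=find(c)
    print(n)
    for r in o: print("bottle",*r)
    T=cv2.morphologyEx(T,cv2.MORPH_CLOSE,np.ones((5,5),np.uint8))
    for p,ce in blobs(T,300): print("teal",*rect(c,p,.006),len(p))
E
```

```text
top
bottle [ 0.7137 -0.0181] [59.0173 33.2961] 26.904993057250977
bottle [0.51   0.2209] [87.9646 36.6018] 2.398665189743042
bottle [0.4495 0.1046] [127.2955  34.1453] 150.53047561645508
teal [0.5105 0.2714] [157.4729 115.3097] -87.51294589042664 1765
teal [ 0.4697 -0.3044] [157.7157 155.8855] -80.70016956329346 3118
scene
bottle [0.5078 0.2274] [107.1368  47.1254] 2.6241748332977295
bottle [ 0.487  -0.0918] [78.9249 32.6847] -5.395088195800781
bottle [ 0.683  -0.0316] [138.5672  42.244 ] 27.385459899902344
teal [0.5118 0.276 ] [160.5102 121.1291] -88.11680495738983 1854
teal [ 0.4721 -0.3002] [161.9368 156.6474] 9.221857070922852 3673
```

```bash
sed -i 's/np.ones((3,3),np.uint8)),amin/np.ones((KS,KS),np.uint8)),amin/; s/def find(c, amin=60, \*\*k)/def find(c, amin=60, KS=9, **k)/; s/(V>20); blue/(V>12); blue/; s/(S>150)&(V>50); teal/(S>150)\&(V>35); teal/' h.py
cat >> h.py <<'E'
def down(yaw):  # tool pointing down, its y (closing line) at right angles to a bottle along yaw
    c,s=np.cos(np.radians(yaw)),np.sin(np.radians(yaw)); return np.array([[c,s,0],[s,-c,0],[0,0,-1.]])
def wrist():
    s=bot.get_state(); c=viewer.camera("wrist"); R=np.asarray(s["orientation"]); M=c["mount"]
    return c, dict(R=R@M[:3,:3], o=np.asarray(s["tcp_pos"])+R@M[:3,3])
E
python3 - <<'E'
from h import *
np.set_printoptions(precision=4,suppress=True)
for n in ("top","scene"):
    c=viewer.camera(n); o,T=find(c)
    print(n)
    for r in o: print("bottle",*r)
bot.reach([0.45,-0.29,0.30],down(9.3))
c,k=wrist(); cv2.imwrite("pics/w1.png",c["color"][:,:,::-1])
print(bot.get_state()["time_s"],c["mount"],c["vfov"],k)
T=cv2.morphologyEx(masks(c)[2],cv2.MORPH_CLOSE,np.ones((5,5),np.uint8))
for p,ce in blobs(T,1000): print("teal",*rect(c,p,.006,**k),ce)
E
```

```text
top
bottle [1.1678 0.0385] [2003.1682   46.0702] 89.97134399414062
bottle [ 0.6825 -0.0345] [129.5514  34.2837] 26.920459747314453
bottle [0.5099 0.2216] [88.8486 33.9593] 5.559731960296631
bottle [0.4493 0.1045] [127.1073  34.0856] 150.91622924804688
scene
bottle [0.4516 0.1072] [149.0079  35.5147] 150.74652862548828
bottle [0.5076 0.2274] [107.4607  47.1244] 2.6146907806396484
bottle [ 0.4869 -0.0921] [79.0381 32.6948] -5.880485534667969
bottle [ 0.683  -0.0316] [138.5672  42.244 ] 27.385459899902344
1.9333 [[-0.0002 -0.9561 -0.2932  0.0745]
 [ 1.      0.0001 -0.0012 -0.0015]
 [ 0.0012 -0.2932  0.9561 -0.1427]
 [ 0.      0.      0.      1.    ]] 70.93828517072257 {'R': array([[ 0.16  , -0.9436, -0.29  ],
       [-0.9871, -0.1533, -0.046 ],
       [-0.0011,  0.2936, -0.9559]]), 'o': array([ 0.5228, -0.2776,  0.4424])}
teal [ 0.4711 -0.3007] [157.8842 154.9369] -80.7624044418335 [327.5322 139.6337]
```

View pics/w1.png

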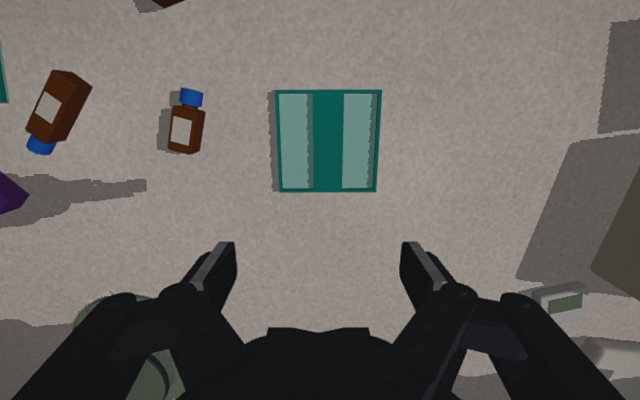

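The wrist view shows the long rack outlined cleanly at about (327,140). It agrees with the scene camera, so I'll refine with the wrist camera from here on. Next I'll measure the short rack the same way, then pick up long_2.

```bash
cat >> h.py <<'E'
LR=(np.array([.4711,-.3007]),9.24)
def u(t): return np.array([np.cos(np.radians(t)),np.sin(np.radians(t))])
def tool_yaw(t): return (t+90)%180-90
def lane(r,side): return r[0]+side*.048*u(r[1]+90)
def look(ctr, yaw, length):
    bot.reach([*ctr,.24],down(tool_yaw(yaw))); c,k=wrist()
    o=[b for b in find(c,amin=400,KS=25,**k)[0] if np.linalg.norm(b[0]-ctr)<.03]
    cv2.imwrite(f"pics/look_{bot.get_state()['time_s']:.2f}.png",c["color"][:,:,::-1])
    print("look",[tuple(np.round(x,4) for x in b) for b in o])
    assert len(o)==1 and abs(o[0][1][0]-length)<9 and abs(o[0][1][1]-36)<8
    return o[0]
def pick(ctr, yaw, g):
    p=ctr+g*u(yaw); R=down(tool_yaw(yaw))
    bot.reach([*p,.11],R); bot.move_straight([*p,.009],rate=.12); bot.grab(50)
    bot.move_straight([*p,.13],rate=.2); s=bot.get_state(); print("pick",s["time_s"],s["grip_width"],s["grip_force"],s["ft_force"])
def place(l, ryaw, yaw, g, z=.0145):
    ty=tool_yaw(ryaw); b=ty if abs(tool_yaw(yaw)-((yaw+180)%360-180))<1 else ty+180
    p=l+g*u(b); bot.reach([*p,.13],down(ty)); bot.move_straight([*p,.05],rate=.15); bot.move_straight([*p,z],rate=.05)
    s=bot.get_state(); print("place",s["time_s"],s["tcp_pos"],s["grip_width"],s["ft_force"])
    bot.let_go(); bot.move_straight([*p,.13],rate=.2)
E
python3 - <<'E'
from h import *
np.set_printoptions(precision=4,suppress=True)
bot.reach([.49,.275,.30],down(2.3)); c,k=wrist(); cv2.imwrite("pics/w2.png",c["color"][:,:,::-1])
T=cv2.morphologyEx(masks(c)[2],cv2.MORPH_CLOSE,np.ones((5,5),np.uint8))
for p,ce in blobs(T,1000): print("teal",*rect(c,p,.006,**k),ce)
ctr,sz,t=look(np.array([.4515,.107]),150.8,130)
pick(ctr,t,-.005)
E
```

```text
teal [0.511  0.2739] [157.9323 116.9778] -88.29541301727295 [311.0338 138.9173]
teal [ 0.456  -0.2334] [165.6647  55.8283] 21.211429595947266 [626.6139 189.4647]
look [(array([0.4479, 0.1082]), array([133.2999,  34.7799]), np.float64(150.9213))]
pick 7.6833 0.03545864291158761 49.93392527103424 [ 0.0038  0.2483 -1.6761]
```

```bash
cat >> h.py <<'E'
SR=(np.array([.511,.2739]),2.0)
E
python3 - <<'E'
from h import *
np.set_printoptions(precision=4,suppress=True)
place(lane(LR,1),LR[1],150.92,-.005)
ctr,sz,t=look(np.array([.683,-.032]),27.2,130)
pick(ctr,t,-.005)
bot.reach([.45,-.29,.30],down(9.24)); c,k=wrist(); cv2.imwrite("pics/w3.png",c["color"][:,:,::-1])
print(bot.get_state()["time_s"])
E
```

```text
place 10.5667 [ 0.4684 -0.2526  0.0146] 0.03535633458606297 [ 0.2647  0.2302 -0.9157]
look [(array([ 0.6809, -0.0318]), array([133.8034,  34.9138]), np.float64(27.0019))]
pick 15.9833 0.03473734161811677 50.001928210258484 [-0.2419  0.0118 -2.7557]
17.4583
```

View pics/w3.png

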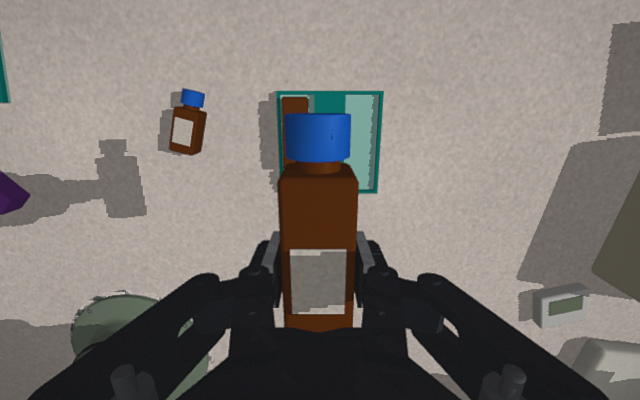

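The wrist view shows long_1 held squarely at (318,220). Long_2 is behind it in the left lane, with its end at (295,97) inside the lips. I'll place long_1, then do short_1.

```bash
python3 - <<'E'
from h import *
np.set_printoptions(precision=4,suppress=True)
place(lane(LR,-1),LR[1],27.0,-.005)
ctr,sz,t=look(np.array([.487,-.092]),-5.6,90)
pick(ctr,t,-.010)
place(lane(SR,1),SR[1],t,-.010)
bot.reach([.49,.10,.36],down(2)); 
c=viewer.camera("top"); cv2.imwrite("pics/top1.png",cv2.resize(c["color"][100:300,180:480,::-1],None,fx=2.5,fy=2.5))
c=viewer.camera("scene"); cv2.imwrite("pics/scene1.png",c["color"][:,:,::-1])
print(bot.get_state()["time_s"])
E
```

```text
place 19.7583 [ 0.474  -0.3489  0.0145] 0.035395317588775205 [-0.2962  0.0141 -1.0021]
look [(array([ 0.4699, -0.0905]), array([93.3576, 34.4883]), np.float64(-5.6382))]
pick 25.025 0.03501709986940863 49.912569522857666 [-0.075  -0.5736 -0.4367]
place 28.0917 [0.4994 0.3215 0.0145] 0.03497663187353945 [0.1922 0.1791 0.2266]
30.6833
```

View pics/scene1.png

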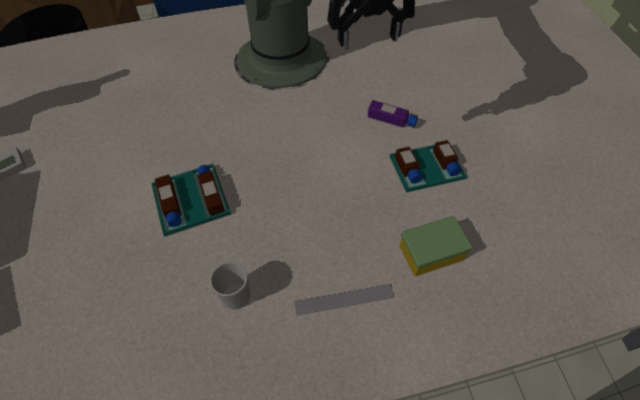

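View pics/top1.png

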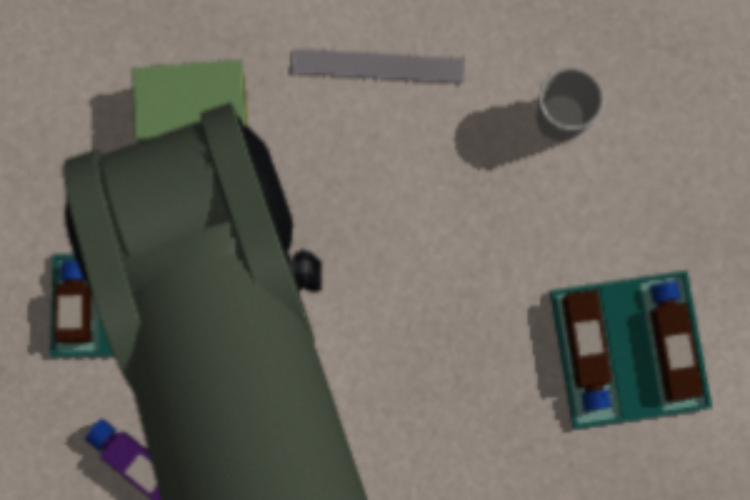

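The scene view shows two bottles in each rack: the long rack around (190,195) and the short rack around (430,165). The bystanders haven't moved. I'll take one wrist look at each rack to check the fit in the lanes before handing in.

```bash
python3 - <<'E'
from h import *
np.set_printoptions(precision=4,suppress=True)
ims=[]
for n,r,g in (("S",SR,2.),("L",LR,9.24)):
    bot.reach([*(r[0]-[.02,0]),.24],down(g)); c,k=wrist(); ims.append(c["color"][20:220,150:500,::-1])
    for b in find(c,amin=400,KS=15,**k)[0]:
        d=b[0]-r[0]
        if np.linalg.norm(d)<.1: print(n,"in rack frame mm",1000*np.array([d@u(g),d@u(g+90)]),b[1],b[2]-g)
cv2.imwrite("pics/chk.png",cv2.resize(np.vstack(ims),None,fx=1.5,fy=1.5))
print(bot.get_state()["time_s"])
E
```

```text
S in rack frame mm [-0.0108 51.5435] [93.8507 37.9663] -0.17930936813354492
S in rack frame mm [ -4.7705 -51.8683] [93.804  38.0512] 1.4593946933746338
L in rack frame mm [ 1.8843 51.3241] [133.7591  38.2763] 179.58821750640868
L in rack frame mm [ -0.6343 -47.7294] [134.139   38.4901] 0.20068241119384744
33.7083
```

View pics/chk.png

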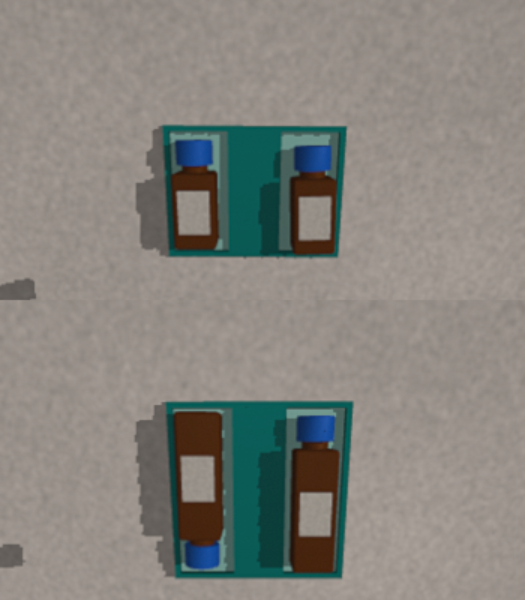

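The wrist views show all four bottles lying flat within the lane lips. The three I placed are within about 4 mm and 0.5° of their lane centres, and the arm is clear of everything.

```bash
python3 -c "
from rig import ticket
print(ticket.finish_job())"
```

```text
the job is handed in; nothing more can be done
None
```

The job is handed in at about 34 s of the 51 s limit: both long bottles lie flat in the long rack, short_1 lies beside short_2 in the short rack, and nothing else on the bench was moved.

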